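# Hang the parts pail on the latching twin hook

### The job

Raise the flat-lying bail of the small steel pail upright while the pail stays standing on the bench, then carry the pail by its bail to the twin-prong hook stand and press the bail down past both sprung latches until it is fully home in the prongs, the latches have closed above it and the pail hangs free. The hook's exact height must be felt: do not force or drop the pail onto it; keep the pail level and leave the other things alone.

Things in the scene. Friction and masses are not known exactly. Their poses are not given: they have to be found in the camera images.
- pail: Loose open steel pail, 82 mm across the rim, 68 mm at the foot, 60 mm high, about 0.25 kg (varies). Origin: centre of its underside, z up. Its wire bail turns about an axis along the pail's y, 52 mm above the underside, on ears at the +y and -y sides; at first it lies flat, sticking out to the pail's -x side, about towards the robot.
- bail (a joint): Angle of the bail on the pail, rad: 0 lying flat to the pail's -x side, 1.57 upright over the pail, 3.14 flat to its +x side. Turns freely: it falls back if let go.
- bail_grip (a point): Centre of the wooden grip roller in the middle of the bail's top, 125 mm from the bail's axis; 12 mm thick, 44 mm long along the pail's y, turns freely on the wire. Beside it 20 mm of bare 6 mm wire runs on straight each way, then the legs, 100 mm apart. With the bail flat, 78 mm are free between roller and pail wall; with it upright the roller is 177 mm above the pail's underside.
- hook_stand: Fixed stand of the twin hook. Origin: on the bench right under the hook's seat; -x is the open front, z up. Base plate 174 x 90 x 8 mm (x -40 to 134). From a grey carriage on the post two steel prongs, 8 mm wide, run forward at y = +32 and -32 mm (56 mm clear between them for fingers), each ending in an upward-open flared slot, 16 mm wide, at x = 0, its sides 30 mm high over the seat.
- latch_left (a joint): Angle of the sprung brass flap, 19 mm long, across the slot on the stand's +y side, rad: 0 shut, up to 1.35 pushed down. The wire meets it some 20 mm above its seat; pressing past both takes 5 to 11 N in all, over the next 15 mm; the pail's weight alone does not open them. They snap shut behind the wire 5 mm above the seat. The slot floor is hard: over 35 N on it counts as forcing.
- latch_right (a joint): The same on the prong on the stand's -y side.
- screw_tin: Loose round tin with screws, 94 mm across, 28 mm high; a bystander, to be left alone. Origin under its centre.
- tape_measure: Loose tape measure, 36 x 86 x 64 mm; a bystander, to be left alone. Origin under its centre.
- pliers_combi: Loose pliers lying flat, 168 x 54 x 14 mm; a bystander, to be left alone. Origin under their centre.
- post_top (a point): Top centre of the stand's square post, 112 mm behind the seat, 235 mm up. The carriage is clamped on it at a varying, unreported height: the wire seated on the slot floor has its centre 197 to 247 mm above the bench. Lay the bail's top along the stand's y, bare wire in both slots; bring it in from the front, 40 to 95 mm over the seat, so that it clears the slots and the pail goes under the prongs.

How it is judged:
By the outcome, as a careful person would: the job done as asked, in the order asked, and still so for the second after the job is handed in, with the robot touching nothing.
It also fails if it takes over 69 s, if anything falls off the work surface, if the arm or the gripper's body presses on something with over 40 N, if the wrist force passes 120 N, or if a joint passes its speed limit or range.

### The arm

A 7-joint arm with a two-finger parallel gripper is mounted at the origin on a cart in front of the work surface, level with it; the furniture and walls round the work are solid. World frame = base frame: x ahead of the robot, y to its left, z up, the work surface at z = 0. Lengths are in m, angles in rad, forces in N, time in s.
With the tool pointing down it reaches from about 0.35 to 0.775 m from the base axis. Payload 3.1 kg.
Tool frame: the origin (TCP) lies at the very end of the fingers, on their centre line; the grasp point (between the pads) lies bot.grip_depth behind it (bot.grip_depth is the distance from the TCP to the grasp point, in m); z points along the fingers, y is the line along which they close (so a half turn about z gives the same grasp; the last joint's range is limited). The gripper opens to 85 mm and grips with 20 to 120 N. Pads are 22 mm wide; open, the fingers measure 114 mm over their backs; the gripper's body (76 mm by 85 mm) begins 54 mm behind the grasp point. The pads swing forward as they close: fully open they stand 13 mm farther back than shut.
Start: joints at [1.106, 0.311, 0.014, 1.512, -0.004, 1.319, -0.027], TCP at [0.226, -0.502, 0.231] pointing down, gripper open.
Joint ranges: [-2.7, 2.7], [-0.3, 1.91], [-1.27, 1.3], [0.12, 2.57], [-1.44, 4.58], [0.2, 2.03], [-3.05, 3.05]. Speed limits (rad/s): [2.79, 2.79, 3.14, 3.14, 3.14, 3.14, 3.14].

### API

Orientations are given as a rotation vector (axis times angle).
In Python, from plant import bot, optics, order, outline_of, spot_point gives the robot as it stands. The module is installed in compiled form; this text tells all that it offers.
- The arm moves only by the tool servo_tool, never from a script. Its arguments are lists of equal length, an entry for each row: "jaw": the closure in counts, from 0 (fully open) to 255 (shut); "travel": the shift along the tool's x, y, z in cm, a list of three; "angular": the turn, a rotation vector about the tool's x, y, z in degrees, a list of three. In form: {"jaw": [jaw, ...], "travel": [[tx, ty, tz], ...], "angular": [[ax, ay, az], ...]}. A call has exactly 5 rows; each row is the pose to reach, as a shift and turn from the pose commanded when the call began, along the tool's axes at that moment; what a row does not reach only later rows make up. A row lasts 1/12 s, in which the tool goes at most 41.7 mm and 7.16 degrees, less where a joint would pass 70% of its speed; a pose out of reach is approached as far as the arm can. A call with a gripper value outside its range is refused whole. The fingers move at their own pace and stop on an object; "squeeze" is the grip in N (left out, the last holds). Time passes only in rows, so rows that repeat a pose let the fingers close, or fill a call up. It gives the time, the measured TCP pose, the force, the opening and the grip force at its end, in the units of the state.
- bot.sense(): the state, without advancing time (a new reading comes with each control period).
- optics.grab_frame(name): name is "scene" or "top" or "wrist"; returns a dict with "pixels" (480x640x3 uint8, blue, green, red), "fx", "fy", "cx", "cy" (pixels), "cam_to_world" (4x4, takes a point from camera to world coordinates); the wrist camera has in their place "T_tool_cam" (4x4, takes a point from camera to tool coordinates, whose origin is the TCP and whose axes are the flange's). Camera axes: x right, y down, z forward; pixel columns grow to the right and rows downward; lengths in m; the calibration is good to about 2 mm. A picture is of the moment at which its call begins: read the wrist's pose just before it. There is no depth.
- order.close_job(): hands the job in; it is judged then, once.
Trained networks look in a picture, given as the dict that the camera call returned (one of the last four; its "shot" number tells which), for a name from the list of things; names that differ only in an ending like _2 or _b are one class to them, and where a whole thing is asked for, a point or a joint stands for the part that bears it (a point fixed in the world has none). Each returns a list of dicts, best first, with "confidence" (0 to 1); they miss things now and then, are a little off and sometimes report something else, mostly with a low value. They report only what shows in the picture. A call takes as long as a camera call.
- outline_of(picture, thing): "region" (480x640 bool, what is visible of it).
- spot_point(picture, thing): "centre" ([x, y, z] in m, in the coordinates of the camera as it stood for that picture, good to about 4 mm: a listed point, or the origin of a listed thing).
The state is a dict: "time_s": time; "joint_positions": joint angles; "qd": joint speeds; "joint_efforts": joint torques, N m; "tool_pos": TCP position; "ee_rot": TCP orientation; "force": force on the tool from outside, world axes, zero at the start; "torque": the same for the moment, N m; "opening": finger opening in m; "finger_force": force on a finger pad.
Only numpy, scipy, OpenCV 4.12 (cv2) and the standard library are available. Lean on these libraries where they do the work, as an engineer would, in place of code of your own. Each camera call takes 0.05 s, during which the arm holds its last target. There are 200 camera calls.

## Working session

There is one attempt and no reset: what is moved stays moved. The work goes in short steps, Python scripts to look and compute and a tool call to move; the robot and the scene stay as the last step left them, time stands still between calls to the robot, and variables do not carry over. Pictures are saved under pics/ and viewed, at most 13 in all, crops included, and the job is handed in when it is done.

Besides the shell and the picture viewer there is one more tool, called after "Call:" by a JSON object that holds its "op" and its "data". servo_tool: Moves the arm, as the interface text tells. Its arguments: {"type":"object","properties":{"jaw":{"type":"array","items":{"type":"number"}},"travel":{"type":"array","items":{"type":"array","items":{"type":"number"}}},"angular":{"type":"array","items":{"type":"array","items":{"type":"number"}}},"squeeze":{"type":"number"}},"required":["jaw","travel","angular"]}

```bash
mkdir -p pics; cat > h.py <<'E'
import numpy as np, cv2
from scipy.spatial.transform import Rotation as R
from plant import bot, optics, order, outline_of, spot_point
def tool():
    s=bot.sense(); T=np.eye(4); T[:3,:3]=R.from_rotvec(s["ee_rot"]).as_matrix(); T[:3,3]=s["tool_pos"]; return T
def grab(n):
    T=tool(); f=optics.grab_frame(n)
    f["C"]=T@np.array(f["T_tool_cam"]) if n=="wrist" else np.array(f["cam_to_world"]); return f
def spots(f,names):
    for n in names:
        for d in spot_point(f,n)[:2]:
            c=np.array(d["centre"]); p=f["C"]@np.r_[c,1]; print(n,round(d["confidence"],2),p[:3].round(3),"px",round(f["fx"]*c[0]/c[2]+f["cx"]),round(f["fy"]*c[1]/c[2]+f["cy"]))
def st():
    s=bot.sense(); print(round(s["time_s"],2),np.round(s["tool_pos"],4),np.round(R.from_rotvec(s["ee_rot"]).as_matrix(),3).tolist(),"F",np.round(s["force"],1),"op",round(s["opening"],4),"ff",s["finger_force"],"q",np.round(s["joint_positions"],2))
E
python3 - <<'E'
from h import *
st(); print(bot.grip_depth)
N=["pail","bail_grip","hook_stand","post_top","latch_left","latch_right","screw_tin","tape_measure","pliers_combi"]
ims=[]
for n in ["scene","top"]:
    f=grab(n); print(n,f["C"].round(3).tolist()); spots(f,N); cv2.imwrite(f"pics/{n}0.png",f["pixels"])
E
```

```text
0.0 [ 0.2254 -0.5009  0.2302] [[0.912, 0.41, -0.001], [0.41, -0.912, 0.002], [-0.0, -0.002, -1.0]] F [-0.  -0.4 -0. ] op 0.0852 ff 0.0 q [ 1.11  0.31  0.01  1.51 -0.    1.32 -0.03]
0.0187
scene [[-0.592, -0.44, 0.675, -0.223], [-0.806, 0.333, -0.489, 0.646], [-0.01, -0.834, -0.552, 0.805], [0.0, 0.0, 0.0, 1.0]]
pail 0.74 [ 0.635  0.164 -0.001] px 275 294
bail_grip 0.77 [0.53  0.103 0.052] px 314 290
bail_grip 0.59 [0.715 0.304 0.004] px 217 298
hook_stand 0.96 [ 0.548 -0.053 -0.002] px 353 281
post_top 0.9 [ 0.658 -0.085  0.235] px 340 192Traceback (most recent call last):
  File "<stdin>", line 6, in <module>
  File "h.py", line 11, in spots
    for d in spot_point(f,n)[:2]:
             ~~~~~~~~~~^^^^^
ValueError: it knows: bail_grip, hook_stand, pail, pliers_combi, post_top, screw_tin, tape_measure
```

```bash
python3 - <<'E'
from h import *
N=["pail","bail_grip","hook_stand","post_top","screw_tin","tape_measure","pliers_combi"]
for n in ["top","scene"]:
    f=grab(n); print(n,f["C"].round(3).tolist()); spots(f,N); cv2.imwrite(f"pics/{n}0.png",f["pixels"])
E
```

```text
top [[-0.005, -0.978, 0.21, 0.344], [-1.0, 0.006, 0.003, 0.064], [-0.004, -0.21, -0.978, 1.314], [0.0, 0.0, 0.0, 1.0]]
pail 0.61 [ 0.64   0.16  -0.002] px 288 224
bail_grip 0.71 [ 0.638  0.162 -0.001] px 287 225
bail_grip 0.58 [0.534 0.108 0.053] px 306 260
post_top 0.69 [ 0.66  -0.09   0.235] px 393 191
screw_tin 0.71 [ 0.584  0.424 -0.   ] px 188 245
pliers_combi 0.84 [ 0.453 -0.227  0.001] px 436 293
scene [[-0.592, -0.44, 0.675, -0.223], [-0.806, 0.333, -0.489, 0.646], [-0.01, -0.834, -0.552, 0.805], [0.0, 0.0, 0.0, 1.0]]
pail 0.61 [0.634 0.165 0.003] px 275 293
bail_grip 0.61 [0.528 0.105 0.051] px 314 291
hook_stand 0.91 [ 0.549 -0.058 -0.004] px 354 281
post_top 0.65 [ 0.655 -0.086  0.233] px 341 193
screw_tin 0.56 [0.582 0.423 0.001] px 197 345
tape_measure 0.59 [0.718 0.303 0.001] px 217 298
pliers_combi 0.81 [ 0.45  -0.227 -0.003] px 419 276
```

View pics/top0.png

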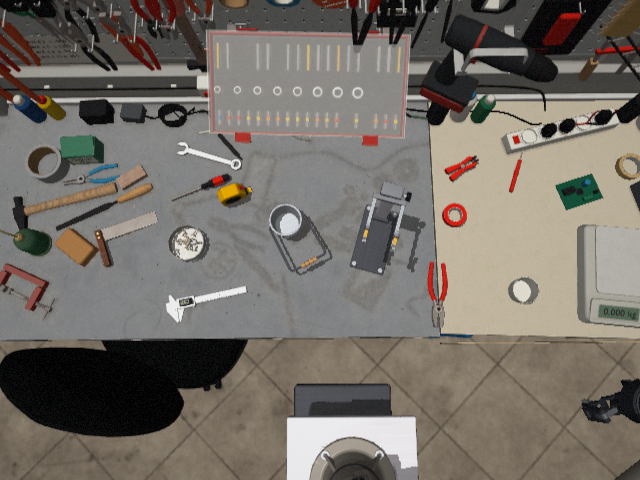

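View pics/scene0.png

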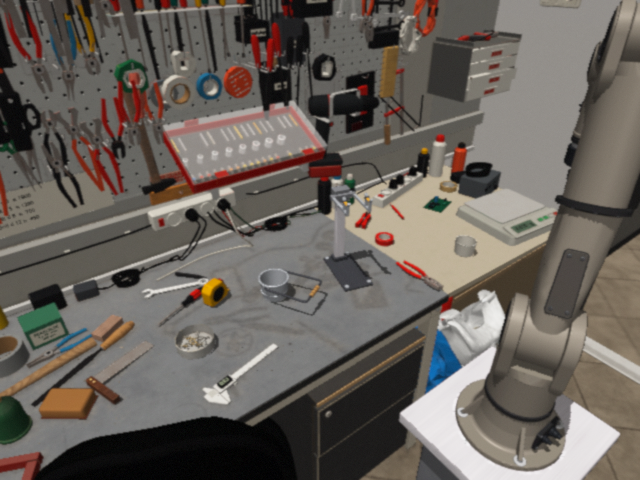

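Call:
{"op": "servo_tool", "data": {"jaw": [0,0,0,0,0], "travel": [[1.5,-1.6,0],[3.8,-4.1,-0.1],[6.1,-6.5,-0.2],[8.4,-9.0,-0.3],[10.8,-11.6,-0.5]], "angular": [[0,0,0],[0,0,0],[0,0,0],[0,0,0],[0,0,0]]}}

```text
time_s: 1.47
tool_pos: [0.2766, -0.3502, 0.2362]
ee_rot: [3.072, 0.658, -0.0]
force: [1.0, -0.0, -0.6]
opening: 0.0854
finger_force: 0.0
```

Call:
{"op": "servo_tool", "data": {"jaw": [0,0,0,0,0], "travel": [[2.2,-2.3,-0.1],[4.3,-4.6,-0.2],[6.5,-7,-0.3],[8.6,-9.3,-0.4],[10.8,-11.6,-0.5]], "angular": [[0,0,0],[0,0,0],[0,0,0],[0,0,0],[0,0,0]]}}

```text
time_s: 1.88
tool_pos: [0.3276, -0.1999, 0.2416]
ee_rot: [3.071, 0.659, 0.0]
force: [0.6, -0.9, -0.1]
opening: 0.0851
finger_force: 0.0
```

Call:
{"op": "servo_tool", "data": {"jaw": [0,0,0,0,0], "travel": [[2.2,-2.3,-0.1],[4.3,-4.6,-0.2],[6.5,-7,-0.3],[8.6,-9.3,-0.4],[10.8,-11.6,-0.5]], "angular": [[0,0,0],[0,0,0],[0,0,0],[0,0,0],[0,0,0]]}}

```text
time_s: 2.3
tool_pos: [0.3785, -0.0498, 0.2466]
ee_rot: [3.071, 0.659, 0.001]
force: [0.4, 0.2, -0.2]
opening: 0.0855
finger_force: 0.0
```

Call:
{"op": "servo_tool", "data": {"jaw": [0,0,0,0,0], "travel": [[2.2,-2.3,-0.1],[4.3,-4.6,-0.2],[6.5,-7,-0.3],[8.6,-9.3,-0.4],[10.8,-11.6,-0.5]], "angular": [[0,0,0],[0,0,0],[0,0,0],[0,0,0],[0,0,0]]}}

```text
time_s: 2.72
tool_pos: [0.4294, 0.1002, 0.2516]
ee_rot: [3.071, 0.659, 0.001]
force: [1.1, -0.3, 1.0]
opening: 0.086
finger_force: 0.0
```

Call:
{"op": "servo_tool", "data": {"jaw": [0,0,0,0,0], "travel": [[0,0,0],[0,0,0],[0,0,0],[0,0,0],[0,0,0]], "angular": [[0,0,-6.5],[0,0,-13],[0,0,-19.5],[0,0,-26],[0,0,-32]]}}

```text
time_s: 3.13
tool_pos: [0.4293, 0.0989, 0.2513]
ee_rot: [2.767, 1.488, 0.0]
force: [0.1, 0.9, -0.4]
opening: 0.0853
finger_force: 0.0
```

Call:
{"op": "servo_tool", "data": {"jaw": [0,0,0,0,0], "travel": [[0,0,0],[0,0,0],[0,0,0],[0,0,0],[0,0,0]], "angular": [[0,0,-6.5],[0,0,-13],[0,0,-19.5],[0,0,-26],[0,0,-32]]}}

```text
time_s: 3.55
tool_pos: [0.4293, 0.0988, 0.2514]
ee_rot: [2.249, 2.193, 0.0]
force: [-0.1, 0.6, -0.0]
opening: 0.0855
finger_force: 0.0
```

Call:
{"op": "servo_tool", "data": {"jaw": [0,0,0,0,0], "travel": [[0,0,0],[0,0,0],[0,0,0],[0,0,0],[0,0,0]], "angular": [[0,0,-6.5],[0,0,-13],[0,0,-19.5],[0,0,-26],[0,0,-31]]}}

```text
time_s: 3.97
tool_pos: [0.4292, 0.0988, 0.2514]
ee_rot: [1.582, 2.714, -0.0]
force: [-0.3, -0.4, -0.4]
opening: 0.0852
finger_force: 0.0
```

```bash
python3 - <<'E'
from h import *
st(); f=grab("wrist"); print(np.array(f["T_tool_cam"]).round(3).tolist(),f["fx"])
spots(f,["pail","bail_grip","hook_stand","post_top"]); cv2.imwrite("pics/w1.png",f["pixels"])
E
```

```text
3.97 [0.4292 0.0988 0.2514] [[-0.493, 0.87, 0.0], [0.87, 0.493, -0.0], [-0.0, 0.0, -1.0]] F [-0.3 -0.4 -0.4] op 0.0852 ff 0.0 q [ 0.48  0.13 -0.82  1.73  0.1   1.32  0.15]
[[0.0, -0.948, -0.319, 0.083], [1.0, 0.001, -0.0, 0.0], [0.0, -0.319, 0.948, -0.143], [0.0, 0.0, 0.0, 1.0]] 351.3315131078238
pail 0.81 [ 0.64   0.164 -0.004] px 499 230
bail_grip 0.88 [0.528 0.105 0.057] px 405 245
hook_stand 0.74 [ 0.547 -0.052  0.001] px 340 335
post_top 0.56 [ 0.635  0.165 -0.004] px 496 228
```

View pics/w1.png

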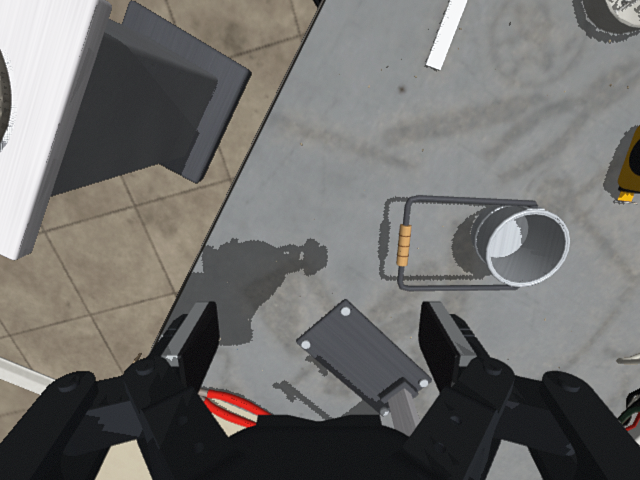

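Call:
{"op": "servo_tool", "data": {"jaw": [0,0,0,0,0], "travel": [[-0.7,1.4,2],[-1.8,3.6,5],[-2.9,5.8,8],[-3.8,7.8,11],[-4.5,9.1,13.1]], "angular": [[0,0,0],[0,0,0.5],[0,0,1],[0,0,1.5],[0,0,1.5]]}}

```text
time_s: 4.63
tool_pos: [0.5314, 0.1035, 0.1172]
ee_rot: [-1.627, -2.685, 0.002]
force: [-0.7, -0.7, 0.3]
opening: 0.0854
finger_force: 0.0
```

```bash
python3 - <<'E'
from h import *
st(); f=grab("wrist"); spots(f,["pail","bail_grip"])
g=outline_of(f,"bail_grip")
cv2.imwrite("pics/w2.png",f["pixels"])
E
```

```text
4.63 [0.5314 0.1035 0.1172] [[-0.463, 0.886, -0.002], [0.886, 0.463, -0.0], [0.001, -0.002, -1.0]] F [-0.7 -0.7  0.3] op 0.0854 ff 0.0 q [ 0.31  0.49 -0.73  1.68  0.35  1.11 -0.04]
pail 0.68 [ 0.638  0.161 -0.003] px 473 225
```

View pics/w2.png

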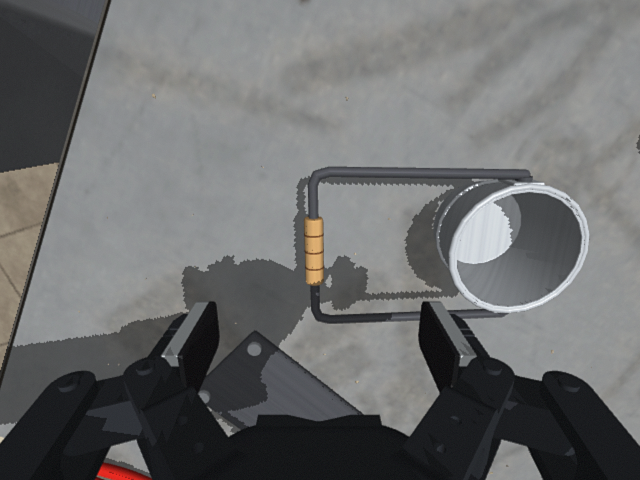

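Call:
{"op": "servo_tool", "data": {"jaw": [0,0,0,0,0], "travel": [[0.3,-0.2,1.5],[0.6,-0.4,4],[0.6,-0.4,6.3],[0.6,-0.4,7.8],[0.6,-0.4,8.3]], "angular": [[0,0,0],[0,0,0],[0,0,0],[0,0,0],[0,0,0]]}}

```text
time_s: 5.25
tool_pos: [0.523, 0.1071, 0.0372]
ee_rot: [-1.624, -2.689, 0.002]
force: [-0.2, -0.2, -0.6]
opening: 0.0858
finger_force: 0.0
```

Call:
{"op": "servo_tool", "data": {"jaw": [100,160,200,230,255], "travel": [[0,0,0],[0,0,0],[0,0,0],[0,0,0],[0,0,0]], "angular": [[0,0,0],[0,0,0],[0,0,0],[0,0,0],[0,0,0]], "squeeze": 30}}

```text
time_s: 5.67
tool_pos: [0.5252, 0.1077, 0.0385]
ee_rot: [1.624, 2.687, 0.002]
force: [0.1, 0.1, -0.1]
opening: 0.0256
finger_force: 0.0
```

Call:
{"op": "servo_tool", "data": {"jaw": [255,255,255,255,255], "travel": [[0,0,0],[0,0,0],[0,0,0],[0,0,0],[0,0,0]], "angular": [[0,0,0],[0,0,0],[0,0,0],[0,0,0],[0,0,0]]}}

```text
time_s: 6.08
tool_pos: [0.5246, 0.1077, 0.0374]
ee_rot: [1.624, 2.689, 0.001]
force: [1.4, -0.0, -0.7]
opening: 0.0104
finger_force: 29.6
```

```bash
python3 - <<'E'
from h import *
st(); f=grab("wrist"); spots(f,["pail","bail_grip"]); f=grab("scene"); spots(f,["pail","bail_grip"])
cv2.imwrite("pics/w3.png",f["pixels"][220:340,200:420].repeat(3,0).repeat(3,1))
E
```

```text
6.08 [0.5246 0.1077 0.0374] [[-0.465, 0.885, 0.001], [0.885, 0.465, 0.0], [0.0, 0.001, -1.0]] F [ 1.4 -0.  -0.7] op 0.0104 ff 29.556212425231934 q [ 0.26  0.57 -0.68  1.78  0.43  0.94 -0.11]
pail 0.9 [ 0.636  0.163 -0.001] px 538 274
bail_grip 0.57 [0.527 0.108 0.054] px 323 328
pail 0.96 [0.635 0.163 0.002] px 275 294
bail_grip 0.59 [0.529 0.103 0.051] px 314 291
```

View pics/w3.png

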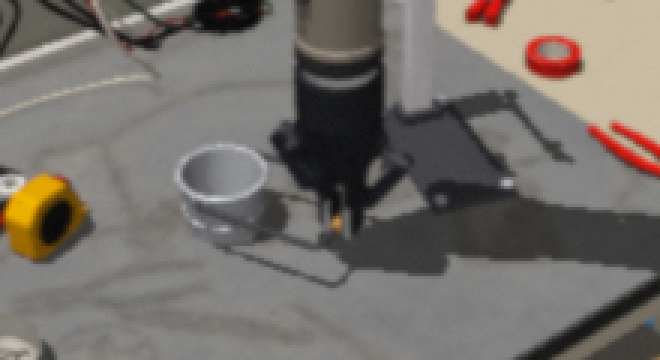

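Call:
{"op": "servo_tool", "data": {"jaw": [255,255,255,255,255], "travel": [[0,0.04,-0.98],[0,0.15,-1.96],[0,0.35,-2.92],[0,0.61,-3.86],[0,0.95,-4.78]], "angular": [[0,0,0],[0,0,0],[0,0,0],[0,0,0],[0,0,0]]}}

```text
time_s: 6.8
tool_pos: [0.5332, 0.1122, 0.0867]
ee_rot: [1.624, 2.688, 0.001]
force: [1.0, 0.3, -0.9]
opening: 0.0111
finger_force: 29.5
```

Call:
{"op": "servo_tool", "data": {"jaw": [255,255,255,255,255], "travel": [[0,0.41,-0.89],[0,0.89,-1.75],[0,1.44,-2.57],[-0.05,2.04,-3.34],[-0.05,2.71,-4.06]], "angular": [[0,0,0],[0,0,0],[0,0,0],[0,0,0],[0,0,0]]}}

```text
time_s: 7.22
tool_pos: [0.5572, 0.1242, 0.1264]
ee_rot: [-1.624, -2.689, 0.001]
force: [0.4, 1.2, -1.4]
opening: 0.0108
finger_force: 29.5
```

```bash
python3 - <<'E'
from h import *
st(); f=grab("scene"); spots(f,["pail","bail_grip"]); f=grab("top"); spots(f,["pail","bail_grip"])
E
```

```text
7.22 [0.5572 0.1242 0.1264] [[-0.465, 0.885, -0.001], [0.885, 0.465, -0.0], [0.0, -0.001, -1.0]] F [ 0.4  1.2 -1.4] op 0.0108 ff 29.478635787963867 q [ 0.25  0.53 -0.72  1.59  0.37  1.16 -0.07]
bail_grip 0.45 [0.562 0.124 0.14 ] px 300 261
pail 0.37 [ 0.717  0.298 -0.001] px 237 197
```

Call:
{"op": "servo_tool", "data": {"jaw": [255,255,255,255,255], "travel": [[0,0.72,-0.66],[-0.03,1.49,-1.27],[-0.05,2.31,-1.82],[-0.08,3.17,-2.3],[-0.1,4.06,-2.71]], "angular": [[0,0,0],[0,0,0],[0,0,0],[0,0,0],[0,0,0]]}}

```text
time_s: 7.93
tool_pos: [0.5923, 0.1421, 0.1532]
ee_rot: [-1.623, -2.688, 0.003]
force: [-2.9, -0.4, 3.3]
opening: 0.0106
finger_force: 29.9
```

Call:
{"op": "servo_tool", "data": {"jaw": [255,255,255,255,255], "travel": [[0,0.92,-0.34],[-0.03,1.86,-0.6],[-0.05,2.82,-0.8],[-0.08,3.8,-0.91],[-0.1,4.6,-0.94]], "angular": [[0,0,0],[0,0,0],[0,0,0],[0,0,0],[0,0,0]]}}

```text
time_s: 8.35
tool_pos: [0.6349, 0.1643, 0.1637]
ee_rot: [-1.624, -2.689, -0.004]
force: [-1.5, 2.1, 5.5]
opening: 0.0105
finger_force: 30.1
```

```bash
python3 - <<'E'
from h import *
st(); f=grab("scene"); spots(f,["pail","bail_grip","hook_stand"]); cv2.imwrite("pics/s4.png",cv2.resize(f["pixels"][150:340,200:420],None,fx=3,fy=3));f=grab("wrist"); spots(f,["pail","bail_grip"])
E
```

```text
8.35 [0.6349 0.1643 0.1637] [[-0.466, 0.885, 0.001], [0.885, 0.466, 0.002], [0.001, 0.002, -1.0]] F [-1.5  2.1  5.5] op 0.0105 ff 30.052408576011658 q [ 0.12  0.66 -0.69  1.27  0.41  1.34 -0.07]
pail 0.91 [ 0.636  0.162 -0.002] px 275 294
bail_grip 0.58 [0.639 0.163 0.176] px 271 241
bail_grip 0.58 [ 0.45  -0.229 -0.003] px 420 276
hook_stand 0.91 [ 0.55  -0.052 -0.003] px 352 281
pail 0.89 [ 0.637  0.166 -0.003] px 320 211
bail_grip 0.56 [0.636 0.163 0.182] px 319 332
bail_grip 0.49 [ 0.722  0.302 -0.001] px 488 118
```

View pics/s4.png

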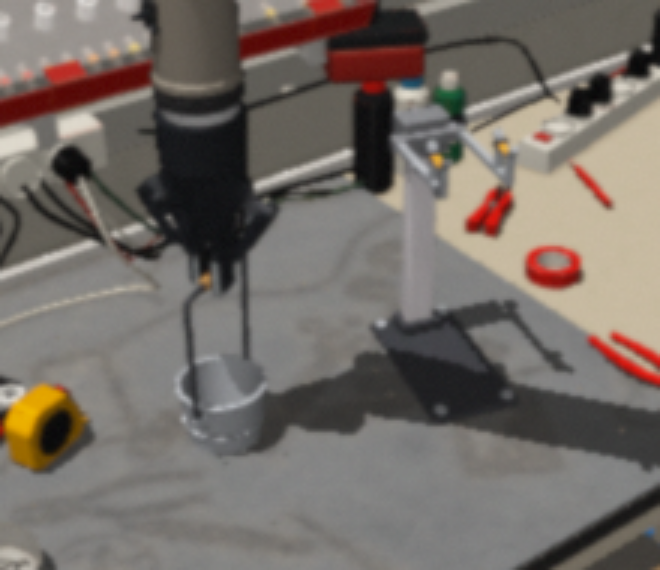

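```bash
cat >> h.py <<'E'
def rays(f,px):
    d=np.c_[(np.array(px)-[f["cx"],f["cy"]])/[f["fx"],f["fy"]],np.ones(len(px))]@f["C"][:3,:3].T
    return f["C"][:3,3],d/np.linalg.norm(d,axis=1)[:,None]
def tri(o):
    A=0;b=0
    for c,d in o:
        P=np.eye(3)-np.outer(d,d); A=A+P; b=b+P@c
    p=np.linalg.solve(A,b); return p,[np.linalg.norm((np.eye(3)-np.outer(d,d))@(c-p)).round(4) for c,d in o]
def brass(f):
    h=cv2.cvtColor(f["pixels"],cv2.COLOR_BGR2HSV); m=cv2.inRange(h,(14,110,110),(30,255,255))
    r=outline_of(f,"hook_stand"); 
    if r: m&=cv2.dilate(r[0]["region"].astype(np.uint8)*255,np.ones((9,9)))
    n,_,s,c=cv2.connectedComponentsWithStats(m); 
    return [(c[i].round(1).tolist(),int(s[i,4])) for i in range(1,n) if s[i,4]>3]
E
python3 - <<'E'
from h import *
f=grab("scene"); g=grab("top"); b1=brass(f); b2=brass(g); print(b1,b2); spots(g,["hook_stand","post_top"])
for q in b1:
  for p in b2:
    c,d=rays(f,[q[0]]); e,h=rays(g,[p[0]]); print(q[0],p[0],tri([(c,d[0]),(e,h[0])]))
E
```

```text
[([367.2, 198.9], 10), ([345.2, 202.8], 17)] [([365.5, 232.8], 26), ([394.5, 240.7], 24)]
hook_stand 0.78 [ 0.551 -0.056 -0.   ] px 369 257
post_top 0.87 [ 0.661 -0.089  0.233] px 392 191
[367.2, 198.9] [365.5, 232.8] (array([ 0.53705676, -0.04146348,  0.28220325]), [np.float64(0.0268), np.float64(0.0268)])
[367.2, 198.9] [394.5, 240.7] (array([ 0.54416553, -0.08584085,  0.26079857]), [np.float64(0.0006), np.float64(0.0006)])
[345.2, 202.8] [365.5, 232.8] (array([ 0.56145828, -0.02458116,  0.26150721]), [np.float64(0.0006), np.float64(0.0006)])
[345.2, 202.8] [394.5, 240.7] (array([ 0.56611767, -0.06644525,  0.2447808 ]), [np.float64(0.0294), np.float64(0.0294)])
```

Call:
{"op": "servo_tool", "data": {"jaw": [255,255,255,255,255], "travel": [[0,0,-0.1],[0,0,-0.3],[0,0,-0.7],[0,0,-1.3],[0,0,-2]], "angular": [[0,0,0],[0,0,0],[0,0,0],[0,0,0],[0,0,0]], "squeeze": 60}}

```text
time_s: 9.42
tool_pos: [0.634, 0.1614, 0.1813]
ee_rot: [-1.625, -2.687, 0.004]
force: [-0.0, 0.5, -2.0]
opening: 0.0096
finger_force: 58.4
```

Call:
{"op": "servo_tool", "data": {"jaw": [255,255,255,255,255], "travel": [[0,0,-1],[0,0,-2.2],[0,0,-3.5],[0,0,-4.8],[0,0,-6]], "angular": [[0,0,0],[0,0,0],[0,0,0],[0,0,0],[0,0,0]]}}

```text
time_s: 9.83
tool_pos: [0.6348, 0.1628, 0.2444]
ee_rot: [1.624, 2.688, 0.002]
force: [0.3, -0.9, -3.1]
opening: 0.01
finger_force: 58.4
```

Call:
{"op": "servo_tool", "data": {"jaw": [255,255,255,255,255], "travel": [[0,0,-1.2],[0,0,-2.4],[0,0,-3.4],[0,0,-4.3],[0,0,-4.8]], "angular": [[0,0,0],[0,0,0],[0,0,0],[0,0,0],[0,0,0]]}}

```text
time_s: 10.25
tool_pos: [0.6349, 0.1629, 0.2923]
ee_rot: [1.624, 2.688, 0.003]
force: [0.6, -0.1, -2.2]
opening: 0.0097
finger_force: 58.4
```

```bash
python3 - <<'E'
from h import *
st(); f=grab("scene"); spots(f,["pail","bail_grip"])
T=tool(); print(T[:3,:3].T@(np.array([.397,-.010,.292])-T[:3,3]))
E
```

```text
10.25 [0.6349 0.1629 0.2923] [[-0.465, 0.885, 0.002], [0.885, 0.465, 0.001], [-0.0, 0.002, -1.0]] F [ 0.6 -0.1 -2.2] op 0.0097 ff 58.43494355678558 q [ 0.09  0.61 -0.71  1.03  0.38  1.62 -0.02]
pail 0.55 [0.63  0.156 0.13 ] px 275 256
bail_grip 0.81 [0.64  0.162 0.307] px 267 196
[-0.04230411 -0.29065551 -0.0016512 ]
```

Call:
{"op": "servo_tool", "data": {"jaw": [255,255,255,255,255], "travel": [[0,-0.2,0],[-0.1,-0.7,0],[-0.2,-1.6,0],[-0.4,-2.9,0],[-0.6,-4.5,0]], "angular": [[0,0,0],[0,0,0],[0,0,0],[0,0,0],[0,0,0]]}}

```text
time_s: 10.82
tool_pos: [0.5967, 0.1361, 0.2891]
ee_rot: [-1.623, -2.688, 0.001]
force: [-0.1, -0.2, -2.7]
opening: 0.0099
finger_force: 58.5
```

Call:
{"op": "servo_tool", "data": {"jaw": [255,255,255,255,255], "travel": [[-0.3,-2,0],[-0.6,-4,0],[-0.9,-6.2,0],[-1.2,-8.4,0],[-1.5,-10.5,0]], "angular": [[0,0,0],[0,0,0],[0,0,0],[0,0,0],[0,0,0]]}}

```text
time_s: 11.23
tool_pos: [0.5096, 0.073, 0.2894]
ee_rot: [-1.624, -2.688, 0.003]
force: [-0.3, 0.4, -2.8]
opening: 0.0097
finger_force: 58.5
```

Call:
{"op": "servo_tool", "data": {"jaw": [255,255,255,255,255], "travel": [[-0.3,-2.1,0],[-0.6,-4.2,0],[-0.9,-6.2,0],[-1.2,-8.1,0],[-1.4,-9.8,0]], "angular": [[0,0,0],[0,0,0],[0,0,0],[0,0,0],[0,0,0]]}}

```text
time_s: 11.65
tool_pos: [0.4294, 0.0151, 0.2896]
ee_rot: [-1.626, -2.688, 0.003]
force: [0.7, -0.2, -1.7]
opening: 0.0097
finger_force: 58.5
```

Call:
{"op": "servo_tool", "data": {"jaw": [255,255,255,255,255], "travel": [[-0.2,-1.5,0],[-0.4,-2.7,0],[-0.5,-3.5,0],[-0.6,-4.1,0],[-0.7,-4.3,0]], "angular": [[0,0,0],[0,0,0],[0,0,0],[0,0,0],[0,0,0]]}}

```text
time_s: 12.07
tool_pos: [0.3955, -0.0105, 0.29]
ee_rot: [-1.625, -2.688, 0.002]
force: [0.2, 0.5, -2.4]
opening: 0.0099
finger_force: 58.5
```

Call:
{"op": "servo_tool", "data": {"jaw": [255,255,255,255,255], "travel": [[0,0,0],[0,0,0],[0,0,0],[0,0,0],[0,0,0]], "angular": [[0,0,2],[0,0,6],[0,0,11],[0,0,16.5],[0,0,22]]}}

```text
time_s: 12.48
tool_pos: [0.3971, -0.0093, 0.2902]
ee_rot: [2.112, 2.326, 0.002]
force: [1.0, 0.2, -2.2]
opening: 0.0096
finger_force: 58.5
```

Call:
{"op": "servo_tool", "data": {"jaw": [255,255,255,255,255], "travel": [[0,0,0],[0,0,0],[0,0,0],[0,0,0],[0,0,0]], "angular": [[0,0,5.5],[0,0,11],[0,0,16],[0,0,20],[0,0,22]]}}

```text
time_s: 12.9
tool_pos: [0.3967, -0.0093, 0.29]
ee_rot: [-2.514, -1.882, -0.001]
force: [-0.6, -1.0, -2.4]
opening: 0.0094
finger_force: 58.5
```

Call:
{"op": "servo_tool", "data": {"jaw": [255,255,255,255,255], "travel": [[0,0,0],[0,0,0],[0,0,0],[0,0,0],[0,0,0]], "angular": [[0,0,0],[0,0,0],[0,0,0],[0,0,0],[0,0,0]]}}

```text
time_s: 13.32
tool_pos: [0.3967, -0.0099, 0.2902]
ee_rot: [2.513, 1.885, 0.0]
force: [0.3, 0.0, -3.0]
opening: 0.0097
finger_force: 58.5
```

```bash
python3 - <<'E'
from h import *
st(); f=grab("wrist"); spots(f,["pail","bail_grip","hook_stand","post_top"]); b=brass(f); print(b)
c,d=rays(f,[q[0] for q in b] or [[320,240]])
for D in d: print("at z .261:",c+D*(.261-c[2])/D[2])
cv2.imwrite("pics/w5.png",f["pixels"])
E
```

```text
13.32 [ 0.3967 -0.0099  0.2902] [[0.28, 0.96, 0.0], [0.96, -0.28, 0.0], [0.0, 0.0, -1.0]] F [ 0.3  0.  -3. ] op 0.0097 ff 58.51392388343811 q [ 0.71 -0.02 -0.71  1.75 -0.01  1.41 -0.28]
pail 0.83 [ 0.418 -0.019  0.13 ] px 345 216
bail_grip 0.78 [ 0.397 -0.011  0.308] px 320 329
hook_stand 0.94 [ 0.548 -0.058 -0.002] px 445 188
hook_stand 0.19 [ 0.397 -0.013  0.309] px 322 334
[([629.7, 220.7], 274), ([603.0, 329.2], 355)]
at z .261: [ 0.55764014 -0.0236632   0.261     ]
at z .261: [ 0.54255685 -0.08630374  0.261     ]
```

View pics/w5.png

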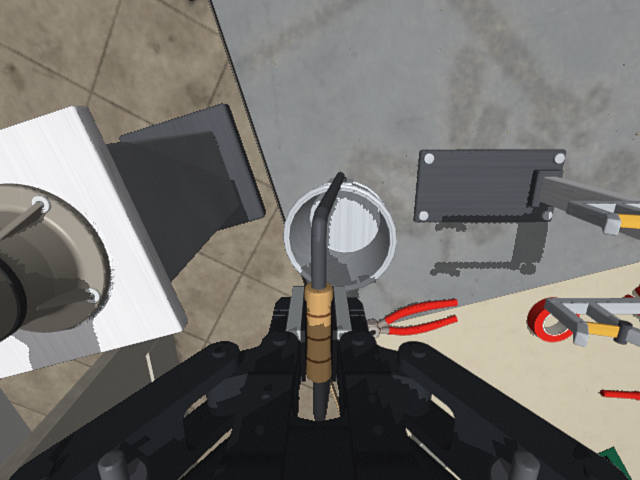

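Call:
{"op": "servo_tool", "data": {"jaw": [255,255,255,255,255], "travel": [[0,0.2,0],[0,0.7,0],[0,1.5,0],[0,2.5,0],[0,3.7,0]], "angular": [[0,0,0],[0,0,0],[0,0,0],[0,0,0],[0,0,0]]}}

```text
time_s: 14.03
tool_pos: [0.433, -0.0208, 0.2902]
ee_rot: [2.513, 1.884, 0.001]
force: [-0.0, 0.1, -3.2]
opening: 0.0097
finger_force: 58.5
```

Call:
{"op": "servo_tool", "data": {"jaw": [255,255,255,255,255], "travel": [[0,1.2,0],[0,2.4,0],[0,3.4,0],[0,4.3,0],[0,5,0]], "angular": [[0,0,0],[0,0,0],[0,0,0],[0,0,0],[0,0,0]]}}

```text
time_s: 14.45
tool_pos: [0.4811, -0.0349, 0.2899]
ee_rot: [-2.513, -1.884, -0.0]
force: [-1.0, 0.4, -2.1]
opening: 0.0097
finger_force: 58.5
```

Call:
{"op": "servo_tool", "data": {"jaw": [255,255,255,255,255], "travel": [[0,0.3,0],[0,0.5,0],[0,0.5,0],[0,0.5,0],[0,0.5,0]], "angular": [[0,0,0],[0,0,0],[0,0,0],[0,0,0],[0,0,0]]}}

```text
time_s: 14.87
tool_pos: [0.4845, -0.0356, 0.2904]
ee_rot: [2.513, 1.885, -0.0]
force: [-0.3, -0.5, -2.4]
opening: 0.0095
finger_force: 58.5
```

```bash
python3 - <<'E'
from h import *
st(); f=grab("wrist"); spots(f,["pail","bail_grip","hook_stand","post_top"]); b=brass(f); print(b)
c,d=rays(f,[q[0] for q in b] or [[320,240]])
for D in d: print("at z .261:",c+D*(.261-c[2])/D[2])
cv2.imwrite("pics/w6.png",f["pixels"])
E
```

```text
14.87 [ 0.4845 -0.0356  0.2904] [[0.28, 0.96, 0.0], [0.96, -0.28, -0.0], [-0.0, 0.0, -1.0]] F [-0.3 -0.5 -2.4] op 0.0095 ff 58.515220284461975 q [ 0.63  0.21 -0.72  1.55  0.14  1.43 -0.38]
pail 0.65 [ 0.488 -0.04   0.122] px 324 214
pail 0.42 [ 0.658 -0.089  0.235] px 616 263
bail_grip 0.96 [ 0.482 -0.038  0.31 ] px 317 336
hook_stand 0.91 [ 0.548 -0.055 -0.   ] px 372 186
post_top 0.91 [ 0.656 -0.093  0.231] px 607 267
[([454.0, 221.0], 448), ([440.5, 328.9], 338)]
at z .261: [ 0.55933282 -0.02448925  0.261     ]
at z .261: [ 0.54163679 -0.08606948  0.261     ]
```

View pics/w6.png

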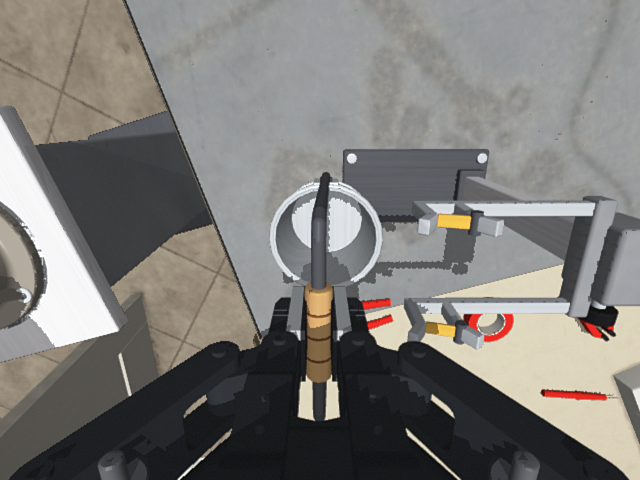

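Call:
{"op": "servo_tool", "data": {"jaw": [255,255,255,255,255], "travel": [[0,0.2,0],[0,0.6,0],[0,1.3,0],[0,2.2,0],[0,3.2,0]], "angular": [[0,0,0],[0,0,0],[0,0,0],[0,0,0],[0,0,0]]}}

```text
time_s: 15.58
tool_pos: [0.5165, -0.0452, 0.2901]
ee_rot: [2.514, 1.884, 0.0]
force: [-0.3, 0.2, -2.9]
opening: 0.0096
finger_force: 58.5
```

Call:
{"op": "servo_tool", "data": {"jaw": [255,255,255,255,255], "travel": [[0,1.0,0],[0,2,0],[0,2.9,0],[0,3.5,0],[0,3.7,0]], "angular": [[0,0,0],[0,0,0],[0,0,0],[0,0,0],[0,0,0]]}}

```text
time_s: 16.0
tool_pos: [0.5522, -0.0557, 0.2896]
ee_rot: [-2.514, -1.883, -0.0]
force: [0.4, -0.5, -2.3]
opening: 0.0096
finger_force: 58.5
```

Call:
{"op": "servo_tool", "data": {"jaw": [255,255,255,255,255], "travel": [[0,0,0],[0,0,0],[0,0,0],[0,0,0],[0,0,0]], "angular": [[0,0,0],[0,0,0],[0,0,0],[0,0,0],[0,0,0]]}}

```text
time_s: 16.42
tool_pos: [0.5507, -0.055, 0.2904]
ee_rot: [2.513, 1.885, -0.0]
force: [-0.5, 0.2, -2.0]
opening: 0.0101
finger_force: 58.5
```

```bash
python3 - <<'E'
from h import *
st(); f=grab("wrist"); spots(f,["pail","bail_grip","hook_stand","post_top"]); b=brass(f); print(b)
c,d=rays(f,[q[0] for q in b] or [[320,240]])
for D in d: print("at z .261:",c+D*(.261-c[2])/D[2])
cv2.imwrite("pics/w7.png",f["pixels"][120:480,200:520].repeat(2,0).repeat(2,1)[:600])
E
```

```text
16.42 [ 0.5507 -0.055   0.2904] [[0.28, 0.96, 0.0], [0.96, -0.28, -0.0], [-0.0, 0.0, -1.0]] F [-0.5  0.2 -2. ] op 0.0101 ff 58.52083504199982 q [ 0.56  0.37 -0.7   1.37  0.23  1.49 -0.41]
pail 0.84 [ 0.534 -0.056  0.128] px 301 218
bail_grip 0.69 [ 0.551 -0.059  0.307] px 324 332
hook_stand 0.63 [ 0.549 -0.051  0.001] px 317 183
post_top 0.87 [ 0.657 -0.094  0.232] px 501 268
[([306.3, 220.2], 93), ([328.5, 221.2], 107)]
at z .261: [ 0.55317882 -0.02238685  0.261     ]
at z .261: [ 0.563922   -0.02606972  0.261     ]
```

View pics/w7.png

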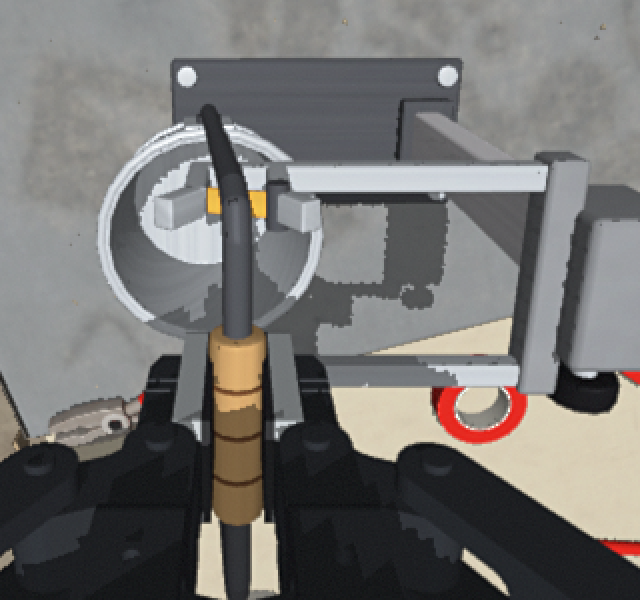

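Call:
{"op": "servo_tool", "data": {"jaw": [255,255,255,255,255], "travel": [[0.1,0,0.2],[0.2,0,0.6],[0.3,0,1.2],[0.3,0,1.8],[0.3,0,2.3]], "angular": [[0,0,0],[0,0,0],[0,0,0],[0,0,0],[0,0,0]]}}

```text
time_s: 17.13
tool_pos: [0.5514, -0.0521, 0.266]
ee_rot: [-2.512, -1.885, 0.002]
force: [-0.3, -0.2, -3.0]
opening: 0.0097
finger_force: 58.5
```

Call:
{"op": "servo_tool", "data": {"jaw": [255,255,255,255,255], "travel": [[0,0,0.4],[0,0,0.7],[0,0,0.9],[0,0,1.0],[0,0,1.0]], "angular": [[0,0,0],[0,0,0],[0,0,0],[0,0,0],[0,0,0]]}}

```text
time_s: 17.55
tool_pos: [0.5519, -0.0523, 0.2571]
ee_rot: [2.514, 1.885, -0.0]
force: [0.1, -0.4, -2.3]
opening: 0.0099
finger_force: 58.5
```

Call:
{"op": "servo_tool", "data": {"jaw": [255,255,255,255,255], "travel": [[0,0,0.1],[0,0,0.2],[0,0,0.3],[0,0,0.3],[0,0,0.3]], "angular": [[0,0,0],[0,0,0],[0,0,0],[0,0,0],[0,0,0]]}}

```text
time_s: 17.97
tool_pos: [0.5518, -0.0522, 0.2542]
ee_rot: [-2.513, -1.885, 0.0]
force: [0.2, 0.3, -1.8]
opening: 0.0094
finger_force: 58.5
```

```bash
python3 - <<'E'
from h import *
st(); f=grab("wrist"); spots(f,["pail","bail_grip"]); 
cv2.imwrite("pics/w8.png",f["pixels"][120:480,200:520].repeat(2,0).repeat(2,1)[:600])
E
```

```text
17.97 [ 0.5518 -0.0522  0.2542] [[0.28, 0.96, -0.0], [0.96, -0.28, -0.0], [-0.0, -0.0, -1.0]] F [ 0.2  0.3 -1.8] op 0.0094 ff 58.518898487091064 q [ 0.56  0.39 -0.69  1.44  0.25  1.41 -0.42]
pail 0.75 [ 0.539 -0.055  0.086] px 307 217
bail_grip 0.86 [ 0.554 -0.054  0.271] px 327 329
```

View pics/w8.png

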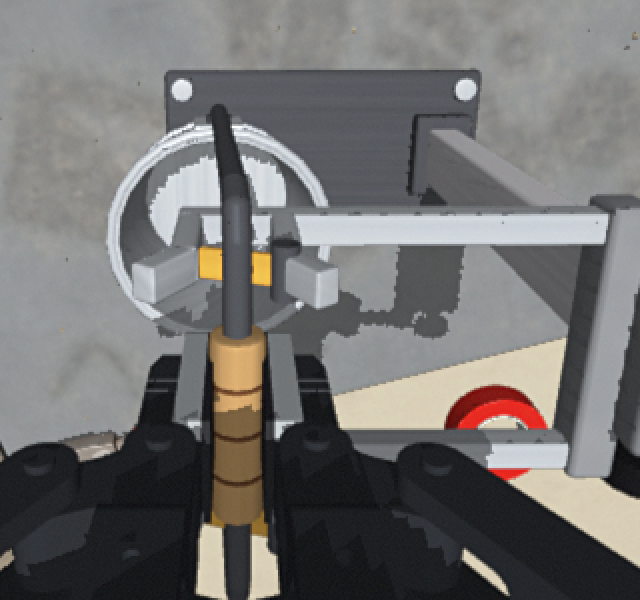

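Call:
{"op": "servo_tool", "data": {"jaw": [255,255,255,255,255], "travel": [[0,0,0.1],[0,0,0.2],[0,0,0.3],[0,0,0.4],[0,0,0.4]], "angular": [[0,0,0],[0,0,0],[0,0,0],[0,0,0],[0,0,0]]}}

```text
time_s: 18.53
tool_pos: [0.552, -0.0522, 0.2511]
ee_rot: [2.513, 1.884, 0.001]
force: [-1.3, -0.8, 3.4]
opening: 0.0099
finger_force: 59.2
```

Call:
{"op": "servo_tool", "data": {"jaw": [255,255,255,255,255], "travel": [[0,0,0.1],[0,0,0.2],[0,0,0.3],[0,0,0.4],[0,0,0.4]], "angular": [[0,0,0],[0,0,0],[0,0,0],[0,0,0],[0,0,0]]}}

```text
time_s: 18.95
tool_pos: [0.553, -0.0524, 0.2481]
ee_rot: [2.511, 1.882, 0.004]
force: [-1.6, -0.9, 7.5]
opening: 0.0095
finger_force: 59.7
```

Call:
{"op": "servo_tool", "data": {"jaw": [255,255,255,255,255], "travel": [[0,0,0.1],[0,0,0.2],[0,0,0.3],[0,0,0.4],[0,0,0.4]], "angular": [[0,0,0],[0,0,0],[0,0,0],[0,0,0],[0,0,0]]}}

```text
time_s: 19.37
tool_pos: [0.5523, -0.0518, 0.2441]
ee_rot: [2.512, 1.884, 0.003]
force: [-3.1, 1.2, 7.4]
opening: 0.0099
finger_force: 59.7
```

Call:
{"op": "servo_tool", "data": {"jaw": [255,255,255,255,255], "travel": [[0,0,0.1],[0,0,0.2],[0,0,0.3],[0,0,0.3],[0,0,0.3]], "angular": [[0,0,0],[0,0,0],[0,0,0],[0,0,0],[0,0,0]]}}

```text
time_s: 19.78
tool_pos: [0.5514, -0.0512, 0.24]
ee_rot: [-2.512, -1.885, -0.0]
force: [-4.3, 0.8, 5.4]
opening: 0.0095
finger_force: 59.4
```

Call:
{"op": "servo_tool", "data": {"jaw": [255,255,255,255,255], "travel": [[0,0,0.1],[0,0,0.2],[0,0,0.2],[0,0,0.2],[0,0,0.2]], "angular": [[0,0,0],[0,0,0],[0,0,0],[0,0,0],[0,0,0]]}}

```text
time_s: 20.2
tool_pos: [0.5515, -0.0513, 0.2375]
ee_rot: [-2.512, -1.885, -0.0]
force: [-4.7, 1.6, 5.2]
opening: 0.01
finger_force: 59.4
```

Call:
{"op": "servo_tool", "data": {"jaw": [255,255,255,255,255], "travel": [[0,0,0.1],[0,0,0.2],[0,0,0.2],[0,0,0.2],[0,0,0.2]], "angular": [[0,0,0],[0,0,0],[0,0,0],[0,0,0],[0,0,0]]}}

```text
time_s: 20.62
tool_pos: [0.5514, -0.0517, 0.2348]
ee_rot: [-2.512, -1.885, 0.001]
force: [-4.3, 2.4, 3.0]
opening: 0.0098
finger_force: 59.1
```

Call:
{"op": "servo_tool", "data": {"jaw": [255,255,255,255,255], "travel": [[0,-0.05,0.1],[0,-0.1,0.15],[0,-0.1,0.15],[0,-0.1,0.15],[0,-0.1,0.15]], "angular": [[0,0,0],[0,0,0],[0,0,0],[0,0,0],[0,0,0]]}}

```text
time_s: 21.03
tool_pos: [0.5516, -0.0532, 0.2331]
ee_rot: [2.514, 1.882, 0.001]
force: [0.3, -0.8, -2.7]
opening: 0.0099
finger_force: 58.8
```

Call:
{"op": "servo_tool", "data": {"jaw": [255,255,255,255,255], "travel": [[0,0,0.1],[0,0,0.15],[0,0,0.15],[0,0,0.15],[0,0,0.15]], "angular": [[0,0,0],[0,0,0],[0,0,0],[0,0,0],[0,0,0]]}}

```text
time_s: 21.45
tool_pos: [0.5511, -0.052, 0.2322]
ee_rot: [2.513, 1.885, 0.0]
force: [1.0, -0.1, -2.9]
opening: 0.0099
finger_force: 58.8
```

Call:
{"op": "servo_tool", "data": {"jaw": [255,255,255,255,255], "travel": [[0,0,0.05],[0,0,0.1],[0,0,0.15],[0,0,0.15],[0,0,0.15]], "angular": [[0,0,0],[0,0,0],[0,0,0],[0,0,0],[0,0,0]]}}

```text
time_s: 21.87
tool_pos: [0.5508, -0.052, 0.2306]
ee_rot: [-2.513, -1.885, 0.0]
force: [-0.1, -0.4, -2.6]
opening: 0.0095
finger_force: 58.8
```

Call:
{"op": "servo_tool", "data": {"jaw": [255,255,255,255,255], "travel": [[0,0,0.05],[0,0,0.1],[0,0,0.1],[0,0,0.1],[0,0,0.1]], "angular": [[0,0,0],[0,0,0],[0,0,0],[0,0,0],[0,0,0]]}}

```text
time_s: 22.28
tool_pos: [0.5509, -0.052, 0.2297]
ee_rot: [2.513, 1.885, 0.0]
force: [0.2, -0.5, -2.1]
opening: 0.0101
finger_force: 58.8
```

Call:
{"op": "servo_tool", "data": {"jaw": [255,255,255,255,255], "travel": [[0,0,0.05],[0,0,0.1],[0,0,0.1],[0,0,0.1],[0,0,0.1]], "angular": [[0,0,0],[0,0,0],[0,0,0],[0,0,0],[0,0,0]]}}

```text
time_s: 22.7
tool_pos: [0.5509, -0.0519, 0.2287]
ee_rot: [2.513, 1.885, -0.0]
force: [-0.5, 0.9, -2.4]
opening: 0.0099
finger_force: 58.8
```

Call:
{"op": "servo_tool", "data": {"jaw": [255,255,255,255,255], "travel": [[0,0,0.05],[0,0,0.1],[0,0,0.1],[0,0,0.1],[0,0,0.1]], "angular": [[0,0,0],[0,0,0],[0,0,0],[0,0,0],[0,0,0]]}}

```text
time_s: 23.12
tool_pos: [0.551, -0.0519, 0.2281]
ee_rot: [2.513, 1.884, 0.0]
force: [-1.1, -0.3, 0.3]
opening: 0.0097
finger_force: 59.1
```

Call:
{"op": "servo_tool", "data": {"jaw": [255,255,255,255,255], "travel": [[0,0,0.05],[0,0,0.05],[0,0,0.05],[0,0,0.05],[0,0,0.05]], "angular": [[0,0,0],[0,0,0],[0,0,0],[0,0,0],[0,0,0]]}}

```text
time_s: 23.53
tool_pos: [0.5511, -0.0519, 0.2279]
ee_rot: [2.513, 1.884, 0.001]
force: [-2.1, -1.1, 5.0]
opening: 0.0095
finger_force: 59.6
```

```bash
python3 - <<'E'
from h import *
st(); f=grab("wrist"); spots(f,["pail","bail_grip"]); print(brass(f))
cv2.imwrite("pics/w9.png",f["pixels"][120:480,200:520].repeat(2,0).repeat(2,1)[:600])
E
```

```text
23.53 [ 0.5511 -0.0519  0.2279] [[0.28, 0.96, 0.001], [0.96, -0.28, -0.0], [-0.0, 0.001, -1.0]] F [-2.1 -1.1  5. ] op 0.0095 ff 59.64388132095337 q [ 0.56  0.4  -0.69  1.49  0.26  1.35 -0.43]
pail 0.74 [ 0.546 -0.057  0.061] px 315 218
bail_grip 0.66 [ 0.549 -0.055  0.246] px 317 335
[([319.2, 282.4], 989), ([311.8, 377.8], 36), ([324.6, 378.0], 29), ([311.3, 417.9], 56)]
```

View pics/w9.png

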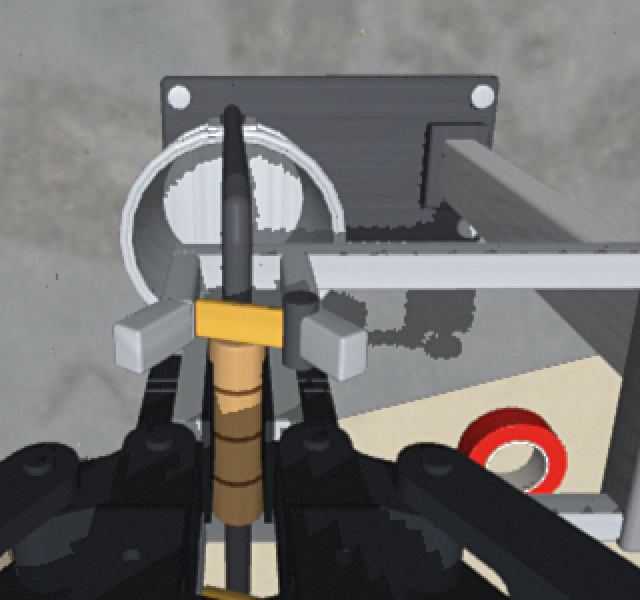

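Call:
{"op": "servo_tool", "data": {"jaw": [255,230,200,160,130], "travel": [[0,0,-0.05],[0,0,-0.05],[0,0,-0.05],[0,0,-0.05],[0,0,-0.05]], "angular": [[0,0,0],[0,0,0],[0,0,0],[0,0,0],[0,0,0]]}}

```text
time_s: 24.15
tool_pos: [0.551, -0.052, 0.2271]
ee_rot: [-2.513, -1.885, 0.0]
force: [-0.2, -0.0, 0.0]
opening: 0.0409
finger_force: 0.0
```

Call:
{"op": "servo_tool", "data": {"jaw": [120,120,120,120,120], "travel": [[0,0,0],[0,0,0],[0,0,0],[0,0,0],[0,0,0]], "angular": [[0,0,0],[0,0,0],[0,0,0],[0,0,0],[0,0,0]]}}

```text
time_s: 24.57
tool_pos: [0.5509, -0.052, 0.2277]
ee_rot: [2.513, 1.885, 0.0]
force: [0.4, 0.2, 0.1]
opening: 0.0454
finger_force: 0.0
```

```bash
python3 - <<'E'
from h import *
st(); f=grab("wrist"); spots(f,["pail","bail_grip"])
E
```

```text
24.57 [ 0.5509 -0.052   0.2277] [[0.28, 0.96, 0.0], [0.96, -0.28, -0.0], [0.0, 0.0, -1.0]] F [0.4 0.2 0.1] op 0.0454 ff 0.0 q [ 0.56  0.4  -0.69  1.49  0.26  1.35 -0.43]
pail 0.67 [ 0.551 -0.058  0.062] px 321 217
bail_grip 0.71 [ 0.551 -0.054  0.245] px 322 331
```

Hanging free. Retreat straight up, then wait for swing to settle and check.

Call:
{"op": "servo_tool", "data": {"jaw": [120,120,120,120,120], "travel": [[0,0,-0.5],[0,0,-1.5],[0,0,-3],[0,0,-5],[0,0,-7]], "angular": [[0,0,0],[0,0,0],[0,0,0],[0,0,0],[0,0,0]]}}

```text
time_s: 25.13
tool_pos: [0.5508, -0.0519, 0.2992]
ee_rot: [2.513, 1.885, 0.0]
force: [0.1, 0.1, -0.1]
opening: 0.0454
finger_force: 0.0
```

Call:
{"op": "servo_tool", "data": {"jaw": [120,120,120,120,120], "travel": [[0,0,-2],[0,-1,-4],[0,-3,-5],[0,-6,-5],[0,-8,-5]], "angular": [[0,0,0],[0,0,0],[0,0,0],[0,0,0],[0,0,0]]}}

```text
time_s: 25.55
tool_pos: [0.4732, -0.028, 0.3498]
ee_rot: [2.511, 1.886, 0.003]
force: [-0.5, 0.5, 1.2]
opening: 0.0451
finger_force: 0.0
```

Call:
{"op": "servo_tool", "data": {"jaw": [120,120,120,120,120], "travel": [[0,-1,0],[0,-1,0],[0,-1,0],[0,-1,0],[0,-1,0]], "angular": [[0,0,0],[0,0,0],[0,0,0],[0,0,0],[0,0,0]]}}

```text
time_s: 25.97
tool_pos: [0.4654, -0.0274, 0.3474]
ee_rot: [-2.514, -1.883, -0.001]
force: [-0.5, -0.6, 0.2]
opening: 0.0454
finger_force: 0.0
```

Call:
{"op": "servo_tool", "data": {"jaw": [120,120,120,120,120], "travel": [[0,0,0],[0,0,0],[0,0,0],[0,0,0],[0,0,0]], "angular": [[0,0,0],[0,0,0],[0,0,0],[0,0,0],[0,0,0]]}}

```text
time_s: 26.38
tool_pos: [0.4646, -0.0267, 0.3476]
ee_rot: [-2.513, -1.885, 0.0]
force: [0.2, -0.7, -0.3]
opening: 0.045
finger_force: 0.0
```

```bash
python3 - <<'E'
from h import *
st(); f=grab("scene"); spots(f,["pail","bail_grip"]); g=grab("wrist"); spots(g,["pail","bail_grip","screw_tin","tape_measure"])
a=cv2.resize(f["pixels"][170:300,290:410],None,fx=3,fy=3); b=g["pixels"][100:490,260:640][:390]
b=cv2.copyMakeBorder(b,0,390-b.shape[0],0,0,0); cv2.imwrite("pics/f.png",np.hstack([a,b]))
E
```

```text
26.38 [ 0.4646 -0.0267  0.3476] [[0.28, 0.96, -0.0], [0.96, -0.28, 0.0], [0.0, -0.0, -1.0]] F [ 0.2 -0.7 -0.3] op 0.045 ff 0.0 q [ 0.65  0.15 -0.73  1.47  0.1   1.56 -0.36]
pail 0.66 [ 0.548 -0.055  0.065] px 355 263
pail 0.43 [0.715 0.301 0.   ] px 218 298
bail_grip 0.65 [ 0.551 -0.056  0.244] px 357 207
pail 0.82 [ 0.548 -0.056  0.063] px 390 190
bail_grip 0.55 [ 0.55  -0.056  0.247] px 442 240
```

View pics/f.png

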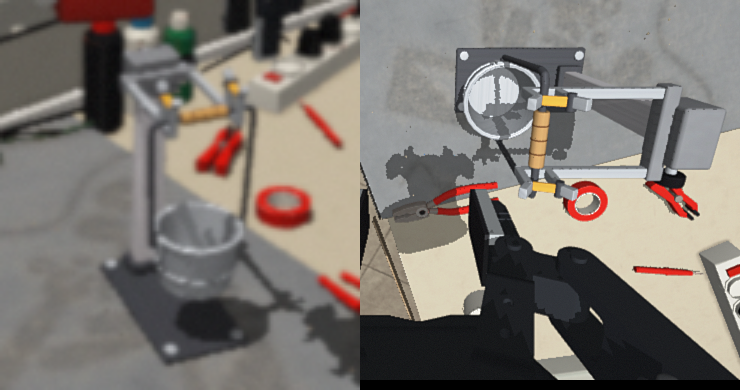

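The pail hangs level. The roller lies between the prongs (541,140 in the right half) and both brass latches, at (553,101) and (544,187), are shut above the wire. The gripper is clear.

```bash
python3 -c "
from plant import order
print(order.close_job())"
```

```text
the job is handed in; nothing more can be done
None
```

The pail hangs free and level by its bail on the twin-prong hook, with both latches shut above the wire and the gripper clear. I handed the job in at about 26 s of robot time, and it returned no verdict.

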